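# Release the push-fit air tube and sort the used tubes

### The job

Clear the two used air-duster tubes from the repair bench. The orange plastic one is still locked in the air block: press the blue collet ring fully down to release it and draw it out, then put it in the green bin; put the loose steel one in the blue bin. Leave the bottle, mouse and screwdriver where they are, and let go of everything at the end.

Things in the scene. Friction and masses are not known exactly. Their poses are not given: they have to be found in the camera images.
- air_block: Fixed aluminium and grey air block. Origin: on the bench under the socket. The socket leans 35 degrees from vertical towards the block's own -x (about towards the robot). Base plate 200 mm along y, 14 mm thick, x -60 to +65 mm. Square socket 60 x 60 mm; its upper face lies 16 mm below the ring's upper face along the leaning axis.
- guard_bar (a point): Centre of the yellow guard bar over the ring (axes as the air block; 24 x 196 x 14 mm, x y z), 196 mm above the bench, on two posts 16 mm thick at 45 mm further +x, 90 mm to either side, with level arms to the bar. It bars a gripper from coming straight down on the ring; along the leaning axis of the tube there is room.
- collet_top (a point): Centre of the upper face of the blue collet ring round the orange tube (moves with the ring). z axis: outwards along the leaning tube; y axis: level, across the lean. Flange 48 mm outside, 27 mm inside diameter, 5 mm thick. Unpressed it is 34 mm to the air block's -x and 91 mm above the bench.
- collet (a joint): How far the ring is pressed, in m: 0 up, 0.010 fully down; spring 3 N to 9 N, damped 120 N per m/s, springs back. Hidden catches grip the tube's groove until the ring is over 5 mm down. Two fingertips astride the tube can press the flange, close on the tube with the ring held down, and draw: after 4 mm the tube is past the catches, so the ring may then rise along with the fingers.
- orange_center (a point): Centre of the orange rigid plastic tube, 24 mm diameter, 100 mm long, about 60 g, white band near its outer end; z axis along it towards its outer end. A groove, 16 mm diameter, lies 12 to 24 mm above its foot. At the start its lower 60 mm are inside ring and socket and 40 mm stand out above the ring; it is locked until the ring is pressed.
- steel_center (a point): Centre of the loose steel tube of the same shape (24 mm diameter, 100 mm long, about 160 g, blue band at its +x end), lying on the bench in front of the air block, its length along its own x axis (x and y level); the centre is 12 mm above the bench. A groove of 16 mm diameter lies 12 to 24 mm from one end (its -x end).
- green_bin: Green open bin, fixed, for the plastic tube: 200 x 130 mm outside (x, y), 45 mm high, walls and floor about 4 mm. Origin: centre of its underside on the bench.
- blue_bin: Blue open bin, fixed, for the steel tube: same size as the green one. Origin: centre of its underside on the bench.
- tube_home (a point): Fixed point on the air block where the orange tube's centre lies while it is fully home in the socket.
- cleaner: Bystander: bottle with red cap, 64 mm diameter, 170 mm tall, origin at the centre of its underside.
- mouse: Bystander: black computer mouse, 112 x 60 x 35 mm, origin at the centre of its underside.
- screwdriver: Bystander: screwdriver with blue handle, 170 mm long along its x axis, lying beyond the air block; origin underneath it.

How it is judged:
On the way, in this order (a step that is already met when the one before it is completed fails the run):
1. the collet ring is pressed down by more than 6 mm while the orange tube is still home in the socket (value of joint collet above 0.006 m and distance between orange_center and tube_home below 0.006 m), for 0.1 s.
2. the orange tube is drawn wholly out of the socket (distance between orange_center and tube_home above 0.065 m), for 0.1 s.
At the end, for the whole second after the job is handed in: The orange tube's centre is within the green bin and the steel tube's centre within the blue bin (90 mm along and 55 mm across from the bin's middle, less than 75 mm above its underside), both released and at rest (under 0.05 m/s), and the collet ring has sprung back up (less than 3 mm down) (x of orange_center in the frame of green_bin between -0.09 and 0.09 m and y of orange_center in the frame of green_bin between -0.055 and 0.055 m and z of orange_center in the frame of green_bin below 0.075 m and x of steel_center in the frame of blue_bin between -0.09 and 0.09 m and y of steel_center in the frame of blue_bin between -0.055 and 0.055 m and z of steel_center in the frame of blue_bin below 0.075 m and linear speed of each of orange_tube, steel_tube below 0.05 m/s and value of joint collet below 0.003 m); the robot touches nothing.
It fails at once if the bottle is knocked or moved by more than 30 mm (distance of cleaner from where it was at the start of the episode above 0.03 m).
It fails at once if the mouse is knocked or moved by more than 30 mm (distance of mouse from where it was at the start of the episode above 0.03 m).
It fails at once if the screwdriver is knocked or moved by more than 30 mm (distance of screwdriver from where it was at the start of the episode above 0.03 m).
It also fails if it takes over 56 s, if anything falls off the work surface, if the arm or the gripper's body presses on something with over 40 N, if the wrist force passes 120 N, or if a joint passes its speed limit or range.

### The arm

A 6-joint arm with a two-finger parallel gripper is mounted at the origin on the work surface. World frame = base frame: x ahead of the robot, y to its left, z up, the work surface at z = 0. Lengths are in m, angles in rad, forces in N, time in s.
With the tool pointing down it reaches from about 0.4 to 0.825 m from the base axis. Payload 7 kg.
Tool frame: the origin (TCP) lies midway between the tips of the shut fingers; the grasp point (between the pads) lies 19 mm behind it; z points along the fingers, y is the line along which they close (so a half turn about z gives the same grasp; the last joint's range is limited). The gripper opens to 88 mm and grips with 3 to 60 N. Pads are 19 mm wide; open, the fingers measure 130 mm over their backs; the gripper's body (78 mm by 193 mm) begins 47 mm behind the grasp point.
Start: joints at [1.414, 0.359, 0.012, 0, -1.224, -0.288], TCP at [0.29, 0.609, 0.227] pointing down, gripper open.
Joint ranges: [-3.07, 3.07], [-1.43, 2.12], [-1.02, 1.25], [-3.03, 1.67], [-3.05, -0], [-3.03, 3.03]. Speed limits (rad/s): [2.39, 2.39, 3.01, 3.14, 3.14, 3.14].

### API

Orientations are given as [roll, pitch, yaw] about the fixed x, y, z axes, in that order (R = Rz(yaw) Ry(pitch) Rx(roll)).
In Python, from station import monitor, viewer, arm gives the robot as it stands.
- The arm moves only by the tool move_arm, never from a script. Its argument "deltas" is a list that holds one entry, the list of rows, each a list of 7 numbers: the turn, a rotation vector about the tool's x, y, z in degrees, then the shift along the tool's x, y, z in m, then the finger opening in m, from 0 to 0.0876. A call has 1 to 12 rows; each row is the pose to reach, as a shift and turn from the pose commanded when the call began, along the tool's axes at that moment; what a row does not reach only later rows make up. A row lasts 1/12 s, in which the tool goes at most 41.7 mm and 7.16 degrees, less where a joint would pass 70% of its speed; a pose out of reach is approached as far as the arm can. A call with a gripper value outside its range is refused whole. The fingers move at their own pace and stop on an object; "force" is the grip in N (left out, the last holds). Time passes only in rows, so rows that repeat a pose let the fingers close. It gives the time, the measured TCP pose, the force and the opening at its end, in the units of the state.
- monitor.get_state(): the state, without advancing time (a new reading comes with each control period).
- viewer.grab_frame(name): name is "side" or "top" or "wrist"; returns a dict with "frame" (420x560x3 uint8, blue, green, red), "vfov" (degrees; the focal length in pixels is half the picture's height over the tangent of half this angle, whatever the lens; pixels are square), "cx", "cy" (the principal point, pixels), "D" ([k1, k2, p1, p2, k3] as OpenCV has them; the pictures are not rectified), "xyz" and "orientation" of the camera in the world; the wrist camera has in their place "hand_eye" (4x4, takes a point from camera to tool coordinates, whose origin is the TCP and whose axes are the flange's). Camera axes: x right, y down, z forward; pixel columns grow to the right and rows downward; lengths in m; the calibration is good to about 2 mm. A picture is of the moment at which its call begins: read the wrist's pose just before it. There is no depth.
- arm.job_done(): hands the job in, once; it reports no verdict.
The state is a dict: "t": time; "q": joint angles; "qd": joint speeds; "joint_efforts": joint torques, N m; "eef_pos": TCP position; "ee_rot": TCP orientation; "force": force on the tool from outside, world axes, zero at the start; "moment": the same for the moment, N m; "width": finger opening in m.
Only numpy, scipy, OpenCV 4.12 (cv2) and the standard library are available. Lean on these libraries where they do the work, as an engineer would, in place of code of your own. Each camera call takes 0.05 s, during which the arm holds its last target. There are 200 camera calls.

## Working session

There is one attempt and no reset: what is moved stays moved. The work goes in short steps, Python scripts to look and compute and a tool call to move; the robot and the scene stay as the last step left them, time stands still between calls to the robot, and variables do not carry over. Pictures are saved under pics/ and viewed, on a budget of 10 in all, crops included, one or two more only if the job needs it, and the job is handed in when it is done.

Besides the shell and the picture viewer there is one more tool, called after "Emit:" as name(argument=value, ...) on one line, values as JSON. move_arm: Moves the arm, as the interface text tells. Its arguments: {"type":"object","properties":{"deltas":{"type":"array","items":{"type":"array","items":{"type":"array","items":{"type":"number"}}}},"force":{"type":"number"}},"required":["deltas"]}

```bash
mkdir -p pics
cat > h.py <<'E'
import numpy as np, cv2
from scipy.spatial.transform import Rotation as R
from station import monitor, viewer, arm
def cam(f, st=None):
    h=f["frame"].shape[0]; F=h/2/np.tan(np.radians(f["vfov"])/2)
    K=np.array([[F,0,f["cx"]],[0,F,f["cy"]],[0,0,1]])
    T=np.eye(4)
    if "hand_eye" in f:
        A=np.eye(4);A[:3,:3]=R.from_euler('xyz',st["ee_rot"]).as_matrix();A[:3,3]=st["eef_pos"]
        T=A@np.array(f["hand_eye"])
    else:
        o=np.array(f["orientation"]); T[:3,:3]=R.from_euler('xyz',o).as_matrix() if o.size==3 else o.reshape(3,3)
        T[:3,3]=f["xyz"]
    return K,np.array(f["D"],float),T
def grab(name,png=None):
    st=monitor.get_state(); f=viewer.grab_frame(name)
    if png: cv2.imwrite("pics/"+png,f["frame"])
    c=cam(f,st); np.savez("pics/%s.npz"%(png or name),K=c[0],D=c[1],T=c[2]); return f["frame"],c
def load(n):
    d=np.load("pics/%s.npz"%n); return d["K"],d["D"],d["T"]
def ray(c,uv):
    K,D,T=c; p=cv2.undistortPoints(np.array(uv,float).reshape(-1,1,2),K,D).reshape(-1,2)
    d=np.c_[p,np.ones(len(p))]@T[:3,:3].T; return T[:3,3],d
def onz(c,uv,z):
    o,d=ray(c,uv); return o+d*((np.reshape(z,(-1,))-o[2])/d[:,2])[:,None]
def proj(c,P):
    K,D,T=c; Ti=np.linalg.inv(T); P=np.reshape(P,(-1,3))
    return cv2.projectPoints(P,cv2.Rodrigues(Ti[:3,:3])[0],Ti[:3,3],K,D)[0].reshape(-1,2)
def tri(c1,p1,c2,p2):
    o1,d1=ray(c1,p1);o2,d2=ray(c2,p2);out=[]
    for a,b in zip(d1,d2):
        s=np.linalg.lstsq(np.c_[a,-b],o2-o1,rcond=None)[0]; x,y=o1+a*s[0],o2+b*s[1]; out.append([*(x+y)/2,np.linalg.norm(x-y)])
    return np.array(out)
def goal(pos,rot,rows=True):
    "turn(deg) and shift in tool axes from the present pose to pos, rot (Rotation)"
    st=monitor.get_state(); r=R.from_euler('xyz',st["ee_rot"])
    return np.degrees((r.inv()*rot).as_rotvec()).round(2), r.inv().apply(np.array(pos)-st["eef_pos"]).round(4)
E
python3 - <<'E'
from h import *
for n in("top","side"):
    f,c=grab(n,n+"0.png"); print(n,f.shape,c[0][0,0],c[2].round(3).tolist(),c[1])
print(monitor.get_state())
E
```

```text
top (420, 560, 3) 385.96554296536914 [[0.029, -0.997, 0.064, 0.583], [-1.0, -0.029, 0.011, -0.013], [-0.01, -0.065, -0.998, 1.157], [0.0, 0.0, 0.0, 1.0]] [-0.08039749  0.          0.          0.          0.        ]
side (420, 560, 3) 483.3860681455199 [[-0.901, -0.331, 0.282, 0.329], [-0.434, 0.662, -0.611, 0.653], [0.016, -0.673, -0.74, 0.937], [0.0, 0.0, 0.0, 1.0]] [0.04886633 0.         0.         0.         0.        ]
{'t': 0.1, 'q': array([ 1.41408078e+00,  3.59326558e-01,  1.11599557e-02, -2.94964725e-04,
       -1.22407748e+00, -2.88087257e-01]), 'qd': array([ 6.47314751e-04, -1.57255295e-03,  4.03378816e-03,  5.22688929e-04,
        6.07285954e-05, -8.45831275e-04]), 'joint_efforts': array([-1.71730015e-03, -5.84162164e+01,  2.93752939e+01,  7.01558724e+00,
        1.02315238e-02, -3.62119977e-05]), 'eef_pos': array([0.29028988, 0.6089215 , 0.22571563]), 'ee_rot': array([ 3.14012577e+00, -1.45497976e-04, -4.44903128e-01]), 'force': array([ 0.16427998,  0.19512588, -0.79814094]), 'moment': array([ 0.01350888, -0.004544  ,  0.01188263]), 'width': 0.08777863066983295}
```

View pics/top0.png

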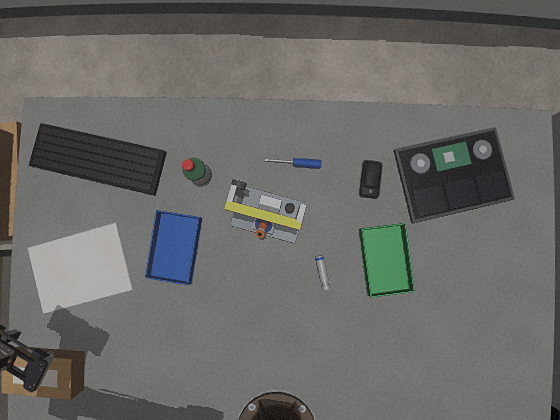

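View pics/side0.png

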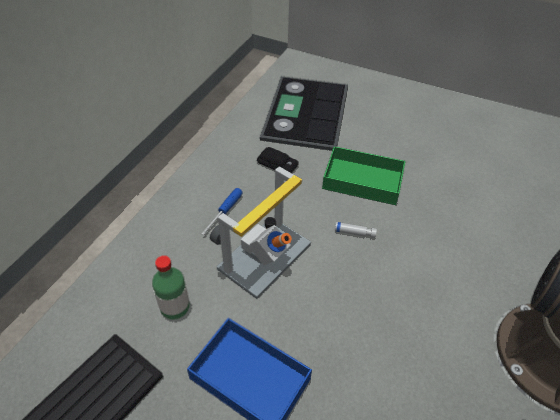

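The top view shows the guard bar from (226,207) to (300,226), the orange tube end at (261,235), the steel tube from its blue band at (320,258) to (326,290), the blue bin near (174,247) and the green bin near (387,260). The side view agrees.

Run:
```python
from h import *
ct,cs=load("top0.png"),load("side0.png")
im={n:cv2.imread(f"pics/{n}0.png") for n in("top","side")}
def seg(n,lo,hi,roi):
    h=cv2.cvtColor(im[n],cv2.COLOR_BGR2HSV); m=cv2.inRange(h,lo,hi); k=np.zeros_like(m);x0,y0,x1,y1=roi;k[y0:y1,x0:x1]=255;m&=k
    c=max(cv2.findContours(m,0,2)[0],key=cv2.contourArea); return cv2.minAreaRect(c),m
S={}
for nm,lo,hi,roi,z in(("bar",(22,120,90),(35,255,255),(210,190,320,245),.203),("blue",(105,100,40),(125,255,255),(140,200,210,290),.045),("green",(50,100,40),(75,255,255),(350,215,420,305),.045)):
    r,m=seg("top",lo,hi,roi); b=cv2.boxPoints(r); P=onz(ct,b,z); print(nm,P.mean(0).round(4),"edges",np.linalg.norm(P-np.roll(P,1,0),axis=1).round(3)); e=P-np.roll(P,1,0); L=e[np.argmax(np.linalg.norm(e,axis=1))]; print("  long dir deg",np.degrees(np.arctan2(L[1],L[0])).round(1)%180); S[nm]=P.mean(0)
    print("  side proj",proj(cs,P.mean(0)).round(0))
P=onz(ct,[[320,258],[326,290],[323.5,274]],.012);print("steel",P.round(4),np.degrees(np.arctan2(*(P[0]-P[1])[[1,0]])),proj(cs,P).round())
# orange end outer face
r,m=seg("top",(5,150,60),(18,255,255),(245,210,280,250));print("orange top",r)
r,m=seg("side",(5,150,60),(18,255,255),(255,220,310,270));print("orange side",r)
print(tri(ct,[[261,235]],cs,[[287,238]]))
# bar ends
print(tri(ct,[[226,207],[301,225]],cs,[[238,226],[298,183]]))
big=np.hstack([cv2.resize(im["top"][195:300,215:340],None,fx=4,fy=4,interpolation=2)[:400,:500],cv2.resize(im["side"][175:275,240:315],None,fx=4,fy=4,interpolation=2)])
cv2.imwrite("pics/crop1.png",big);print(big.shape)
```

```text
bar [0.6304 0.0468 0.203 ] edges [0.194 0.022 0.194 0.022]
  long dir deg 76.3
  side proj [[268. 201.]]
blue [0.536  0.3144 0.045 ] edges [0.138 0.2   0.139 0.198]
  long dir deg 173.0
  side proj [[249. 366.]]
green [ 0.5183 -0.3042  0.045 ] edges [0.198 0.136 0.199 0.135]
  long dir deg 8.800000000000011
  side proj [[363. 169.]]
steel [[ 0.5163 -0.1147  0.012 ]
 [ 0.4229 -0.1348  0.012 ]
 [ 0.4696 -0.1262  0.012 ]] 12.128008760826397 [[337. 225.]
 [376. 233.]
 [357. 229.]]
orange top ((259.5, 233.5), (7.0, 7.0), 90.0)
orange side ((285.5, 238.0), (10.0, 9.0), 90.0)
[[5.79401368e-01 5.47734072e-02 1.17616623e-01 1.61066114e-04]]
[[ 0.64736286  0.1379566   0.21093437  0.00330121]
 [ 0.60587948 -0.05042522  0.17930092  0.00400018]]
(400, 800, 3)
```

View pics/crop1.png

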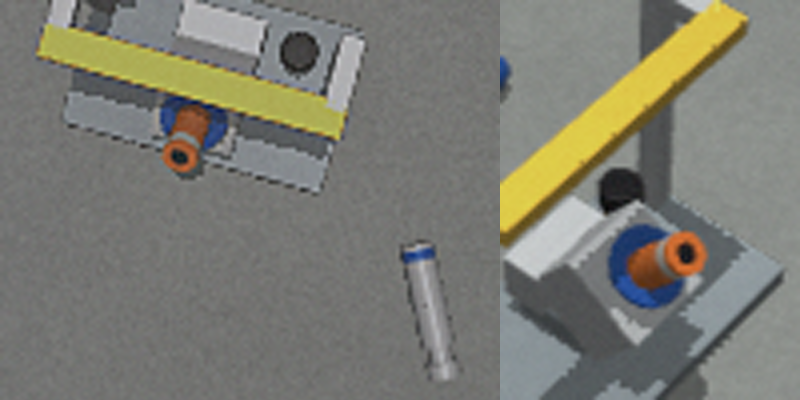

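Run:
```python
from h import *
ct,cs=load("top0.png"),load("side0.png")
P=tri(ct,[[263.3,225.8],[260.3,234]],cs,[[277.5,241.2],[286.5,238.5]]);print(P.round(4)); d=P[1,:3]-P[0,:3];print(np.linalg.norm(d),d/np.linalg.norm(d))
f=viewer.grab_frame("wrist");print(np.round(f["hand_eye"],3),f["vfov"])
yaw=np.radians(-13.7)
bx=np.array([np.cos(yaw),np.sin(yaw),0]);by=np.array([-np.sin(yaw),np.cos(yaw),0]);ax=-np.sin(np.radians(35))*bx+np.cos(np.radians(35))*np.array([0,0,1])
ring=P[0,:3]*.5+.5*(P[1,:3]-.04*ax); ring[2]=.091; print("ring",ring)
rel=onz(ct,[[263.3,225.8]],.091);print("ring top only",rel, "end top only",onz(ct,[[260.3,234]],.1238)-.04*ax)
r=R.from_matrix(np.c_[np.cross(-by,-ax),-by,-ax]);print(r.as_euler('xyz'))
np.savez("ring.npz",ring=ring,ax=ax,r=r.as_quat())
print(goal(ring+.15*ax,r))
```

```text
[[0.6043 0.0509 0.0879 0.0013]
 [0.581  0.0564 0.117  0.002 ]]
0.037635063632777715 [-0.61782589  0.14613028  0.77261705]
[[ 0.001 -0.954 -0.299  0.08 ]
 [ 1.     0.001 -0.001 -0.001]
 [ 0.001 -0.299  0.954 -0.157]
 [ 0.     0.     0.     1.   ]] 71.70527413812162
ring [0.60378424 0.05092702 0.091     ]
ring top only [[0.60479042 0.05094151 0.091     ]] end top only [[0.60424898 0.05086745 0.09103392]]
[ 3.14159265 -0.61086524 -0.23911011]
(array([  3.67,  34.87, -11.4 ]), array([0.4389, 0.3864, 0.0125]))
```

Emit:
move_arm(deltas=[[[3.7,34.9,-11.4,0.439,0.386,0.0125,0.0876],[3.7,34.9,-11.4,0.439,0.386,0.0125,0.0876],[3.7,34.9,-11.4,0.439,0.386,0.0125,0.0876],[3.7,34.9,-11.4,0.439,0.386,0.0125,0.0876],[3.7,34.9,-11.4,0.439,0.386,0.0125,0.0876],[3.7,34.9,-11.4,0.439,0.386,0.0125,0.0876],[3.7,34.9,-11.4,0.439,0.386,0.0125,0.0876],[3.7,34.9,-11.4,0.439,0.386,0.0125,0.0876],[3.7,34.9,-11.4,0.439,0.386,0.0125,0.0876],[3.7,34.9,-11.4,0.439,0.386,0.0125,0.0876],[3.7,34.9,-11.4,0.439,0.386,0.0125,0.0876],[3.7,34.9,-11.4,0.439,0.386,0.0125,0.0876]]])

```text
t: 1.15
eef_pos: [0.4928, 0.155, 0.2281]
ee_rot: [3.141, -0.603, -0.241]
force: [1.3, 0.9, -0.4]
width: 0.0876
```

```bash
cat > g.py <<'E'
from h import *
d=np.load("ring.npz"); r=R.from_quat(d["r"]);ring,ax=d["ring"],d["ax"]
E
python3 -c "
from g import *
s=monitor.get_state();print(s['t'],s['eef_pos'],s['q'],s['force']);print(goal(ring+.15*ax,r))"
```

```text
1.15 [0.49280484 0.15502311 0.22807897] [ 0.94254787 -0.13991458 -1.01552071  0.96529594 -0.69239146 -0.3784237 ] [ 1.27804111  0.89247982 -0.43561162]
(array([ 0.07,  0.47, -0.07]), array([0.0303, 0.0748, 0.0381]))
```

Emit:
move_arm(deltas=[[[0,0.5,0,0.03,0.075,0.038,0.0876],[0,0.5,0,0.03,0.075,0.038,0.0876],[0,0.5,0,0.03,0.075,0.038,0.0876],[0,0.5,0,0.03,0.075,0.048,0.0876],[0,0.5,0,0.03,0.075,0.048,0.0876],[0,0.5,0,0.03,0.075,0.048,0.0876]]])

```text
t: 1.65
eef_pos: [0.5345, 0.0746, 0.2223]
ee_rot: [3.127, -0.582, -0.241]
force: [0.9, 0.6, -0.3]
width: 0.0874
```

```bash
python3 -c "
from g import *
s=monitor.get_state();print(s['t'],s['eef_pos'],s['q'],s['force']);print(goal(ring+.14*ax,r))
f,c=grab('wrist','w1.png');print(proj(c,[ring,ring+.04*ax,ring-.006*ax]))"
```

```text
1.65 [0.53449942 0.07457123 0.22233218] [ 0.65089544 -0.12459201 -1.01627457  1.0263406  -0.53612388 -0.19433239] [ 0.91309792  0.58783496 -0.31020137]
(array([ 0.88,  1.64, -0.1 ]), array([-0.0153,  0.0064,  0.0099]))
[[284.56442851 202.42835976]
 [285.81023228 215.24480753]
 [284.40241836 200.76184514]]
```

View pics/w1.png

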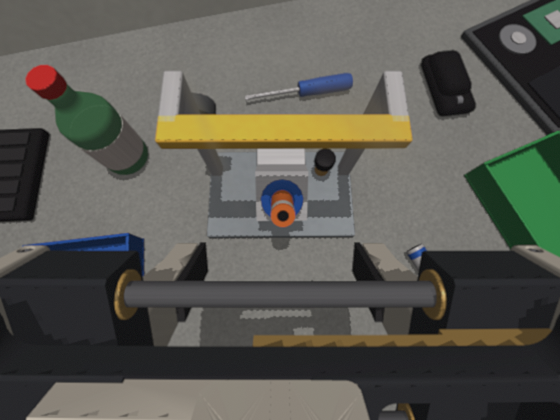

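The wrist view puts the ring at (282,202) and the tube end at (283,215), about 2.5 px left of the prediction. That is roughly 2.4 mm in tool y, so I'll correct it and go closer.

```bash
python3 -c "
from g import *
by=-r.as_matrix()[:,1]; ring=ring+.0024*by; np.savez('ring.npz',ring=ring,ax=ax,r=r.as_quat()); print(ring)
print(goal(ring+.07*ax,r),goal(ring+.1*ax,r))"
```

```text
[0.60435266 0.05325873 0.091     ]
(array([ 0.84,  1.63, -0.05]), array([-0.0132,  0.0036,  0.0801])) (array([ 0.84,  1.63, -0.05]), array([-0.0141,  0.004 ,  0.0502]))
```

Emit:
move_arm(deltas=[[[0.84,1.63,0,-0.014,0.004,0.03,0.06],[0.84,1.63,0,-0.014,0.004,0.05,0.06],[0.84,1.63,0,-0.0136,0.004,0.065,0.06],[0.84,1.63,0,-0.0132,0.0036,0.08,0.06],[0.84,1.63,0,-0.0132,0.0036,0.08,0.06],[0.84,1.63,0,-0.0132,0.0036,0.08,0.06]]])

```text
t: 2.2
eef_pos: [0.5905, 0.0725, 0.1747]
ee_rot: [3.122, -0.567, -0.24]
force: [1.0, -0.5, 0.2]
width: 0.0608
```

```bash
python3 -c "
from g import *
s=monitor.get_state();print(s['t'],s['eef_pos'],s['ee_rot'],s['q'],s['force']);print(goal(ring+.07*ax,r))
print(goal(ring+.02*ax,r))
f,c=grab('wrist','w2.png');print(proj(c,[ring,ring+.04*ax,ring-.006*ax]))"
```

```text
2.2 [0.59045752 0.07253242 0.17469104] [ 3.12181274 -0.56729231 -0.24020626] [ 0.39150733  0.03027762 -1.01619425  1.40162341 -0.34484012 -0.37696204] [ 0.98810194 -0.51023397  0.19474657]
(array([ 1.17,  2.5 , -0.03]), array([-0.0328,  0.0153,  0.0107]))
(array([ 1.17,  2.5 , -0.03]), array([-0.0306,  0.0142,  0.0606]))
[[296.28101908 244.17301739]
 [300.08962738 268.23027104]
 [295.80223587 241.14960074]]
```

View pics/w2.png

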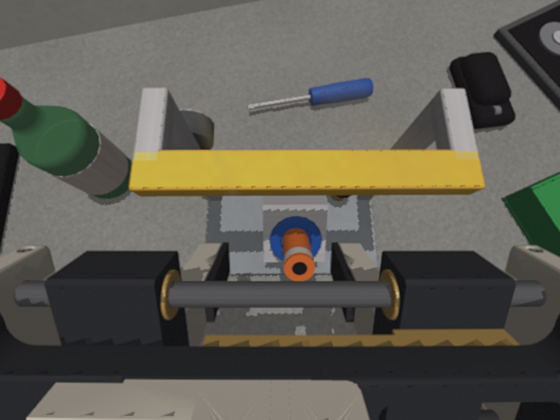

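The projection now matches: ring at (296,242), tube end at (299,268). But joint 3 is pinned at its limit, so the arm can't reach this pose on its present branch. I'll identify the kinematics from the logged samples to find a posture that can.

```bash
cat > kin.py <<'E'
from h import *
import itertools
Q=np.array([[1.41408,.359327,.01116,-.000295,-1.224077,-.288087],[.94254787,-.13991458,-1.01552071,.96529594,-.69239146,-.3784237],[.65089544,-.12459201,-1.01627457,1.0263406,-.53612388,-.19433239],[.39150733,.03027762,-1.01619425,1.40162341,-.34484012,-.37696204]])
P=np.array([[.29028988,.6089215,.22571563],[.49280484,.15502311,.22807897],[.53449942,.07457123,.22233218],[.59045752,.07253242,.17469104]])
E=R.from_euler('xyz',[[3.14012577,-.000145498,-.444903],[3.141,-.603,-.241],[3.127,-.582,-.241],[3.12181274,-.56729231,-.24020626]])
ex=np.eye(3)
def rots(q,axes):
    r=R.identity();out=[]
    for a,t in zip(axes,q): r=r*R.from_rotvec(np.array(a)*t); out.append(r)
    return out
if __name__=="__main__":
    # axes at zero configuration in the world; tool offset fixed from sample 0
    res=[]
    A=[s*e for e in ex for s in(1,-1)]
    for a3 in A:
     for a4 in A:
      for a5 in A:
       for a6 in A:
        ax=[ex[2],ex[1],a3,a4,a5,a6]
        T=[rots(q,ax)[-1].inv()*e for q,e in zip(Q,E)]
        res.append((max((T[0].inv()*t).magnitude() for t in T),np.array(ax[2:]).tolist(),T[0].as_matrix().round(2).tolist()))
    res.sort(key=lambda x:x[0])
    for x in res[:5]: print(x)
E
python3 kin.py
```

```text
(0.0006857044431194428, [[-0.0, -1.0, -0.0], [-1.0, -0.0, -0.0], [-0.0, -1.0, -0.0], [-1.0, -0.0, -0.0]], [[-0.0, -0.0, 1.0], [-1.0, -0.0, -0.0], [0.0, -1.0, -0.0]])
(0.13256797303022463, [[-0.0, -1.0, -0.0], [-1.0, -0.0, -0.0], [-0.0, -1.0, -0.0], [0.0, 0.0, 1.0]], [[0.27, -0.08, 0.96], [-0.92, 0.27, 0.28], [-0.28, -0.96, -0.0]])
(0.13267070555862726, [[-0.0, -1.0, -0.0], [-1.0, -0.0, -0.0], [-0.0, -1.0, -0.0], [0.0, 1.0, 0.0]], [[-0.08, -0.27, 0.96], [-0.96, 0.28, -0.0], [-0.27, -0.92, -0.28]])
(0.132906119653661, [[-0.0, -1.0, -0.0], [-1.0, -0.0, -0.0], [-0.0, -1.0, -0.0], [-0.0, -1.0, -0.0]], [[0.08, 0.27, 0.96], [-0.96, 0.28, -0.0], [-0.27, -0.92, 0.28]])
(0.13300859138952423, [[-0.0, -1.0, -0.0], [-1.0, -0.0, -0.0], [-0.0, -1.0, -0.0], [-0.0, -0.0, -1.0]], [[-0.27, 0.08, 0.96], [-0.92, 0.27, -0.28], [-0.28, -0.96, -0.0]])
```

```bash
cat >> kin.py <<'E'
AX=[ex[2],ex[1],-ex[1],-ex[0],-ex[1],-ex[0]]
TOOL=rots(Q[0],AX)[-1].inv()*E[0]
LO=np.array([-3.07,-1.43,-1.02,-3.03,-3.05,-3.03]);HI=np.array([3.07,2.12,1.25,1.67,0,3.03])
def cols(q):
    r=[x.as_matrix() for x in rots(q,AX)]
    return np.c_[r[0],r[1][:,2],r[2][:,[0,2]],r[4]]
SEL=[0,1,2,3,4,5,6,7]
def fit(S=SEL):
    M=np.vstack([cols(q)[:,S] for q in Q]); k,_,rk,sv=np.linalg.lstsq(M,P.ravel(),rcond=None); return k,(M@k-P.ravel()),sv
if __name__=="__main__":
    for S in([0,2,3,4,5,6],[0,1,2,3,4,5,6],[0,2,3,4,5,6,7],[0,1,2,3,4,5,6,7,8],[0,2,3,4,5,6,8],[0,2,3,4,5,6,7,8]):
        k,e,sv=fit(S);print(S,k.round(4),"maxerr",abs(e).max().round(5),"cond",sv[0]/sv[-1])
E
python3 kin.py|tail -6
```

```text
[0, 2, 3, 4, 5, 6] [0.1542 0.383  0.5526 0.3153 0.0063 0.5698] maxerr 0.18958 cond 37.0728954417792
[0, 1, 2, 3, 4, 5, 6] [ 0.2923 -0.1637 -0.2735  0.63    0.0835  0.1584  0.2064] maxerr 0.06713 cond 40.09726535846538
[0, 2, 3, 4, 5, 6, 7] [-0.      0.1988  0.6016  0.4636  0.      0.378  -0.1918] maxerr 0.0 cond 37.82522742206693
[0, 1, 2, 3, 4, 5, 6, 7, 8] [-0.      0.      0.1988  0.6016  0.4636 -0.      0.378  -0.1918 -0.    ] maxerr 0.0 cond 154.53709949680393
[0, 2, 3, 4, 5, 6, 8] [0.0706 0.4323 0.5915 0.3147 0.0262 0.6756 0.064 ] maxerr 0.18957 cond 37.29731041312792
[0, 2, 3, 4, 5, 6, 7, 8] [-0.      0.1988  0.6016  0.4636  0.      0.378  -0.1918  0.    ] maxerr 0.0 cond 37.996999480184854
```

The fit is exact (zero residual), with a 0.192 m wrist offset. Next I'll solve the IK globally for both half-turns.

```bash
cat >> kin.py <<'E'
K8,_,_=fit([0,2,3,4,5,6,7])
def fk(q): return cols(q)[:,[0,2,3,4,5,6,7]]@K8, rots(q,AX)[-1]*TOOL
from scipy.optimize import least_squares
def ik(pos,rot,n=60,seed=None):
    rng=np.random.default_rng(0);sol=[]
    for i in range(n):
        q0=seed if (seed is not None and i==0) else rng.uniform(LO,HI)
        def f(q):
            p,r=fk(q);return np.r_[(p-pos)*3,(rot.inv()*r).as_rotvec()]
        s=least_squares(f,np.clip(q0,LO+.001,HI-.001),bounds=(LO,HI),max_nfev=100)
        if np.linalg.norm(s.fun)<1e-4 and not any(np.allclose(s.x,t,atol=.02) for t in sol): sol.append(s.x)
        if seed is not None and sol and i==0: break
    return sol
E
cat > a.py <<'E'
from kin import *; from g import ring,ax,r
s=monitor.get_state();print("fkcheck",fk(s['q'])[0]-s['eef_pos'])
for flip in(0,180):
    rr=r*R.from_euler('z',flip,degrees=True)
    for st in(-.01,.03,.07,.12):
        print(flip,st,[x.round(2).tolist() for x in ik(ring+st*ax,rr)])
E
python3 a.py
```

```text
fkcheck [ 2.91911121e-08 -7.40764881e-08 -1.68634642e-08]
0 -0.01 []
0 0.03 []
0 0.07 []
0 0.12 []
180 -0.01 []
180 0.03 []
180 0.07 []
180 0.12 []
```

```bash
cat > b.py <<'E'
from kin import *; from g import ring,ax,r
s=monitor.get_state();print("self",len(ik(s['eef_pos'],R.from_euler('xyz',s['ee_rot']),20)))
for st in(-.01,.05,.12):
  for phi in list(range(-180,180,30)):
    rr=r*R.from_euler('z',phi,degrees=True); S=ik(ring+st*ax,rr,25)
    if S: print(st,phi,[x.round(2).tolist() for x in S])
# least tilt change at phi 0 / 180
import sys
for flip in(0,180):
 for tx in(0,-10,10):
  for ty in(-20,-15,-10,-5,5):
    rr=r*R.from_euler('xyz',[tx,ty,0],degrees=True)*R.from_euler('z',flip,degrees=True); S=ik(ring-.01*ax,rr,20)
    if S: print("tilt",flip,tx,ty,[x.round(2).tolist() for x in S])
E
time python3 b.py
```

```text
self 1
tilt 0 0 -20 [[0.49, 0.26, -0.68, 0.4, -0.46, 0.5]]
tilt 0 0 -15 [[0.43, 0.23, -0.87, 0.84, -0.29, 0.11]]
tilt 0 -10 -20 [[0.55, 0.31, -0.67, 0.56, -0.6, 0.28]]
tilt 0 -10 -15 [[0.53, 0.28, -0.81, 0.84, -0.5, 0.02]]
tilt 0 -10 -10 [[0.44, 0.25, -0.93, 1.24, -0.43, -0.3]]
tilt 0 10 -20 [[0.41, 0.25, -0.59, 0.04, -0.42, 0.9]]
tilt 0 10 -15 [[0.43, 0.21, -0.79, 0.38, -0.2, 0.58]]
tilt 180 0 -20 [[0.49, 0.26, -0.68, 0.4, -0.46, -2.64]]
tilt 180 0 -15 [[0.43, 0.23, -0.87, 0.84, -0.29, -3.03]]
tilt 180 -10 -20 [[0.55, 0.31, -0.67, 0.56, -0.6, -2.86]]
tilt 180 -10 -10 [[0.44, 0.25, -0.93, 1.24, -0.43, 2.84]]
tilt 180 10 -20 [[0.41, 0.25, -0.59, 0.04, -0.42, -2.24]]
tilt 180 10 -15 [[0.43, 0.21, -0.79, 0.38, -0.2, -2.56]]
real	0m39.041s
user	0m39.519s
sys	0m0.088s
```

```bash
cat > c.py <<'E'
from kin import *; from g import ring,ax,r
for ty in(-7,-9,-11,-13,-15,-18):
  for tx in (0,-3):
    for st in(-.01,.03,.075,.11):
      S=ik(ring+st*ax,r*R.from_euler('xyz',[tx,ty,0],degrees=True),25)
      print(ty,tx,st,[x.round(2).tolist() for x in S])
E
python3 c.py
```

```text
-7 0 -0.01 []
-7 0 0.03 []
-7 0 0.075 []
-7 0 0.11 [[0.59, -0.05, -0.99, 0.92, -0.45, -0.07]]
-7 -3 -0.01 []
-7 -3 0.03 []
-7 -3 0.075 [[0.51, 0.04, -1.0, 1.11, -0.41, -0.2]]
-7 -3 0.11 [[0.63, -0.03, -0.97, 0.91, -0.52, -0.09]]
-9 0 -0.01 []
-9 0 0.03 []
-9 0 0.075 [[0.52, 0.03, -0.98, 0.96, -0.38, -0.06]]
-9 0 0.11 [[0.62, -0.04, -0.94, 0.78, -0.49, 0.04]]
-9 -3 -0.01 []
-9 -3 0.03 [[0.39, 0.13, -1.0, 1.27, -0.32, -0.27]]
-9 -3 0.075 [[0.56, 0.05, -0.95, 0.94, -0.45, -0.08]]
-9 -3 0.11 [[0.66, -0.02, -0.92, 0.79, -0.56, 0.01]]
-11 0 -0.01 [[0.16, 0.2, -0.99, 1.64, -0.16, -0.44]]
-11 0 0.03 [[0.41, 0.13, -0.97, 1.08, -0.28, -0.1]]
-11 0 0.075 [[0.56, 0.04, -0.92, 0.79, -0.43, 0.08]]
-11 0 0.11 [[0.64, -0.02, -0.88, 0.66, -0.53, 0.14]]
-11 -3 -0.01 [[0.29, 0.21, -0.97, 1.41, -0.26, -0.33]]
-11 -3 0.03 [[0.47, 0.14, -0.95, 1.03, -0.36, -0.1]]
-11 -3 0.075 [[0.59, 0.06, -0.9, 0.8, -0.49, 0.04]]
-11 -3 0.11 [[0.67, -0.0, -0.87, 0.68, -0.59, 0.1]]
-13 0 -0.01 [[0.33, 0.21, -0.95, 1.19, -0.22, -0.14]]
-13 0 0.03 [[0.48, 0.14, -0.9, 0.83, -0.34, 0.08]]
-13 0 0.075 [[0.58, 0.06, -0.86, 0.65
[... 416 characters left out ...]
 0.53, -0.52, 0.3]]
-15 0 0.11 [[0.64, 0.0, -0.78, 0.47, -0.62, 0.32]]
-15 -3 -0.01 [[0.46, 0.24, -0.85, 0.85, -0.35, 0.08]]
-15 -3 0.03 [[0.54, 0.17, -0.82, 0.68, -0.46, 0.18]]
-15 -3 0.075 [[0.61, 0.09, -0.79, 0.57, -0.57, 0.25]]
-15 -3 0.11 [[0.66, 0.02, -0.77, 0.51, -0.66, 0.27]]
-18 0 -0.01 [[0.49, 0.25, -0.75, 0.53, -0.4, 0.38]]
-18 0 0.03 [[0.53, 0.18, -0.73, 0.45, -0.49, 0.42]]
-18 0 0.075 [[0.59, 0.09, -0.72, 0.39, -0.6, 0.44]]
-18 0 0.11 [[0.63, 0.03, -0.7, 0.36, -0.68, 0.44]]
-18 -3 -0.01 [[0.5, 0.26, -0.75, 0.59, -0.44, 0.3]]
-18 -3 0.03 [[0.55, 0.19, -0.73, 0.5, -0.53, 0.35]]
-18 -3 0.075 [[0.61, 0.11, -0.71, 0.44, -0.64, 0.37]]
-18 -3 0.11 [[0.65, 0.04, -0.7, 0.4, -0.72, 0.38]]
```

```bash
cat > d.py <<'E'
from kin import *; from g import ring,ax,r
c=load("w2.png"); by=-r.as_matrix()[:,1]; bx=np.cross(by,[0,0,1]); b0=np.array([.6304,.0468,.196])
rel=b0-ring; print("bar rel ring in block axes",rel@bx,rel@by,rel[2])
for sx in(-1,1):
  for sz in(-1,1): print("x",sx,"z",sz,proj(c,[b0+sx*.012*bx+sy*.098*by+sz*np.array([0,0,.007]) for sy in(1,-1)]).round(0).tolist())
rt=r*R.from_euler('y',-13,degrees=True); tx=rt.as_matrix()[:,0]; np.savez("tilt.npz",rt=rt.as_quat())
for st in(.07,.012,-.008):
    p=ring+st*ax-.003*tx; print(st,[x.round(2).tolist() for x in ik(p,rt,20)],goal(p,rt), "m")
E
python3 d.py
```

```text
bar rel ring in block axes 0.026835948227943072 -0.00010597190017133276 0.10500000000000001
x -1 z -1 [[139.0, 197.0], [472.0, 195.0]]
x -1 z 1 [[127.0, 189.0], [489.0, 187.0]]
x 1 z -1 [[143.0, 159.0], [465.0, 158.0]]
x 1 z 1 [[132.0, 148.0], [481.0, 147.0]]
0.07 [[0.58, 0.06, -0.87, 0.67, -0.46, 0.18]] (array([  1.11, -10.55,  -0.17]), array([-0.0359,  0.0155,  0.0108])) m
0.012 [[0.43, 0.17, -0.93, 0.97, -0.28, -0.01]] (array([  1.11, -10.55,  -0.17]), array([-0.0334,  0.0144,  0.0687])) m
-0.008 [[0.33, 0.21, -0.95, 1.19, -0.22, -0.15]] (array([  1.11, -10.55,  -0.17]), array([-0.0326,  0.014 ,  0.0887])) m
```

Emit:
move_arm(deltas=[[[1.1,-10.5,0,-0.036,0.0155,0.011,0.06],[1.1,-10.5,0,-0.036,0.0155,0.011,0.06],[1.1,-10.5,0,-0.036,0.0155,0.011,0.06],[1.1,-10.5,0,-0.036,0.0155,0.011,0.06],[1.1,-10.5,0,-0.036,0.0155,0.011,0.06]]])

```text
t: 2.67
eef_pos: [0.5604, 0.0653, 0.146]
ee_rot: [-3.135, -0.379, -0.246]
force: [0.7, 1.1, 0.5]
width: 0.0601
```

```bash
cat > e.py <<'E'
import sys; from kin import *; from g import ring,ax,r
rt=R.from_quat(np.load("tilt.npz")["rt"]); tx=rt.as_matrix()[:,0]
if __name__=="__main__":
    s=monitor.get_state();print(s['t'],s['eef_pos'],s['q'].round(3),s['force'].round(1),s['width'])
    for st in map(float,sys.argv[1:]): print(st,goal(ring+st*ax-.003*tx,rt))
    print("axis in tool",rt.inv().apply(ax))
E
python3 e.py .07 .015 .003 -.008
```

```text
2.6667 [0.56036446 0.0652728  0.14602996] [ 0.582  0.061 -0.869  0.653 -0.457  0.179] [0.7 1.1 0.5] 0.060145444848478884
0.07 (array([-0.25,  0.28, -0.36]), array([ 0.0029,  0.0012, -0.0001]))
0.015 (array([-0.25,  0.28, -0.36]), array([0.0155, 0.0014, 0.0534]))
0.003 (array([-0.25,  0.28, -0.36]), array([0.0183, 0.0014, 0.0651]))
-0.008 (array([-0.25,  0.28, -0.36]), array([0.0208, 0.0015, 0.0758]))
axis in tool [-2.24951054e-01  1.86409793e-17 -9.74370065e-01]
```

Emit:
move_arm(deltas=[[[-0.25,0.3,-0.36,0.0029,0.0012,0.0,0.052],[-0.25,0.3,-0.36,0.0075,0.0013,0.02,0.05],[-0.25,0.3,-0.36,0.012,0.0014,0.04,0.045],[-0.25,0.3,-0.36,0.0155,0.0014,0.0534,0.034],[-0.25,0.3,-0.36,0.0155,0.0014,0.0534,0.034],[-0.25,0.3,-0.36,0.0155,0.0014,0.0534,0.034]]])

```text
t: 3.17
eef_pos: [0.5956, 0.0534, 0.1032]
ee_rot: [3.134, -0.39, -0.234]
force: [-0.5, -0.7, -0.2]
width: 0.0351
```

```bash
python3 e.py .015 .003 -.002 -.007 -.009; python3 -c "
from h import *
grab('wrist','w3.png')"
```

```text
3.1667 [0.59563682 0.05338282 0.10316237] [ 0.424  0.165 -0.932  0.985 -0.29  -0.015] [-0.5 -0.7 -0.2] 0.03505511147905528
0.015 (array([ 0.31, -0.37,  0.28]), array([-0.003 , -0.002 , -0.0002]))
0.003 (array([ 0.31, -0.37,  0.28]), array([-0.0004, -0.002 ,  0.0115]))
-0.002 (array([ 0.31, -0.37,  0.28]), array([ 0.0007, -0.002 ,  0.0164]))
-0.007 (array([ 0.31, -0.37,  0.28]), array([ 0.0018, -0.002 ,  0.0213]))
-0.009 (array([ 0.31, -0.37,  0.28]), array([ 0.0022, -0.0021,  0.0232]))
axis in tool [-2.24951054e-01  1.86409793e-17 -9.74370065e-01]
```

View pics/w3.png

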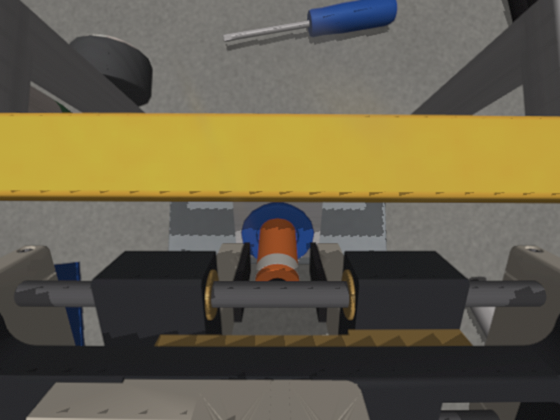

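The tube is at column 278 between the fingers at 248 and 314, and the bar is clear above. Now I'll press slowly.

Emit:
move_arm(deltas=[[[0.3,-0.37,0.28,-0.003,-0.002,0.0,0.034],[0.3,-0.37,0.28,-0.0015,-0.002,0.006,0.033],[0.3,-0.37,0.28,-0.0004,-0.002,0.0115,0.032],[0.3,-0.37,0.28,0.0002,-0.002,0.014,0.032],[0.3,-0.37,0.28,0.0007,-0.002,0.0164,0.032],[0.3,-0.37,0.28,0.0012,-0.002,0.0185,0.032],[0.3,-0.37,0.28,0.0012,-0.002,0.0185,0.032],[0.3,-0.37,0.28,0.0012,-0.002,0.0185,0.032]]])

```text
t: 3.88
eef_pos: [0.6049, 0.0549, 0.0883]
ee_rot: [-3.138, -0.386, -0.24]
force: [-2.4, 1.6, 3.8]
width: 0.032
```

```bash
python3 e.py -.004 -.008 -.01
```

```text
3.8833 [0.60489133 0.05491056 0.08829175] [ 0.357  0.197 -0.948  1.135 -0.232 -0.115] [-2.4  1.6  3.8] 0.03197836029864717
-0.004 (array([-0.19, -0.13, -0.03]), array([-0.0012,  0.0017,  0.0013]))
-0.008 (array([-0.19, -0.13, -0.03]), array([-0.0003,  0.0018,  0.0052]))
-0.01 (array([-0.19, -0.13, -0.03]), array([0.0001, 0.0018, 0.0072]))
axis in tool [-2.24951054e-01  1.86409793e-17 -9.74370065e-01]
```

Emit:
move_arm(deltas=[[[-0.2,0,0,-0.001,0.001,0.0015,0.032],[-0.2,0,0,-0.0006,0.001,0.0035,0.032],[-0.2,0,0,-0.0003,0.001,0.0055,0.032],[-0.2,0,0,-0.0002,0.001,0.0065,0.032],[-0.2,0,0,-0.0002,0.001,0.0065,0.032],[-0.2,0,0,-0.0002,0.001,0.0065,0.032]]])

```text
t: 4.38
eef_pos: [0.6081, 0.054, 0.0831]
ee_rot: [-3.14, -0.388, -0.24]
force: [-2.1, 2.6, 7.6]
width: 0.0318
```

```bash
python3 e.py -.008 -.01
```

```text
4.3833 [0.60810411 0.05402633 0.08313947] [ 0.318  0.207 -0.958  1.232 -0.213 -0.178] [-2.1  2.6  7.6] 0.031789115040360444
-0.008 (array([-0.07, -0.23, -0.03]), array([-0.0015,  0.0016, -0.0008]))
-0.01 (array([-0.07, -0.23, -0.03]), array([-0.001 ,  0.0016,  0.0012]))
axis in tool [-2.24951054e-01  1.86409793e-17 -9.74370065e-01]
```

Emit:
move_arm(deltas=[[[0,-0.2,0,0,0.001,0.001,0.032],[0,-0.2,0,0,0.001,0.002,0.032],[0,-0.2,0,0,0.001,0.0028,0.032],[0,-0.2,0,0,0.001,0.0028,0.032],[0,-0.2,0,0,0.001,0.0028,0.032]]])

```text
t: 4.8
eef_pos: [0.6092, 0.0537, 0.0816]
ee_rot: [-3.139, -0.386, -0.239]
force: [-8.7, 5.2, 15.8]
width: 0.032
```

```bash
python3 e.py -.008 -.01
```

```text
4.8 [0.60922151 0.05371334 0.08158849] [ 0.313  0.211 -0.957  1.238 -0.207 -0.178] [-8.7  5.2 15.8] 0.03202170058639732
-0.008 (array([-0.17, -0.11,  0.02]), array([-0.002 ,  0.0016, -0.0027]))
-0.01 (array([-0.17, -0.11,  0.02]), array([-0.0015,  0.0016, -0.0007]))
axis in tool [-2.24951054e-01  1.86409793e-17 -9.74370065e-01]
```

The axial force is 18.5 N, above the 9 N spring maximum, so the ring has bottomed. I'll close on the tube.

Emit:
move_arm(deltas=[[[0,0,0,0,0,0,0.015],[0,0,0,0,0,0,0.015],[0,0,0,0,0,0,0.015],[0,0,0,0,0,0,0.015],[0,0,0,0,0,0,0.015],[0,0,0,0,0,0,0.015]]], force=35)

```text
t: 5.3
eef_pos: [0.6088, 0.0524, 0.0814]
ee_rot: [-3.14, -0.386, -0.24]
force: [-8.7, 1.4, 17.7]
width: 0.0231
```

```bash
python3 e.py -.0098 -.005 .0 .03 .07
```

```text
5.3 [0.60881168 0.05240705 0.08142832] [ 0.312  0.21  -0.957  1.238 -0.209 -0.178] [-8.7  1.4 17.7] 0.023133539088814714
-0.0098 (array([-0.04, -0.1 , -0.06]), array([-0.0014,  0.0002, -0.001 ]))
-0.005 (array([-0.04, -0.1 , -0.06]), array([-0.0025,  0.0002, -0.0057]))
0.0 (array([-0.04, -0.1 , -0.06]), array([-0.0036,  0.0002, -0.0106]))
0.03 (array([-0.04, -0.1 , -0.06]), array([-0.0103,  0.0002, -0.0398]))
0.07 (array([-0.04, -0.1 , -0.06]), array([-0.0192,  0.0002, -0.0788]))
axis in tool [-2.24951054e-01  1.86409793e-17 -9.74370065e-01]
```

Emit:
move_arm(deltas=[[[0,0,0,-0.0005,0,-0.002,0.015],[0,0,0,-0.0009,0,-0.0039,0.015],[0,0,0,-0.0014,0,-0.0058,0.015],[0,0,0,-0.002,0,-0.0088,0.015],[0,0,0,-0.0027,0,-0.0117,0.015],[0,0,0,-0.0036,0,-0.0156,0.015],[0,0,0,-0.0045,0,-0.0195,0.015],[0,0,0,-0.0054,0,-0.0234,0.015]]])

```text
t: 5.97
eef_pos: [0.595, 0.0554, 0.0991]
ee_rot: [-3.142, -0.382, -0.241]
force: [7.3, -2.1, -1.0]
width: 0.0235
```

```bash
python3 e.py .04 .08;  python3 -c "
from h import *
f,c=grab('side','s2.png'); cv2.imwrite('pics/s2c.png',cv2.resize(f[170:280,200:340],None,fx=4,fy=4))"
```

```text
5.9667 [0.59499437 0.05538313 0.09906033] [ 0.428  0.172 -0.928  0.966 -0.285 -0.008] [ 7.3 -2.1 -1. ] 0.023486194282352796
0.04 (array([ 0.03,  0.1 , -0.09]), array([-0.0062, -0.0001, -0.0279]))
0.08 (array([ 0.03,  0.1 , -0.09]), array([-0.0152, -0.0001, -0.0669]))
axis in tool [-2.24951054e-01  1.86409793e-17 -9.74370065e-01]
```

View pics/s2c.png

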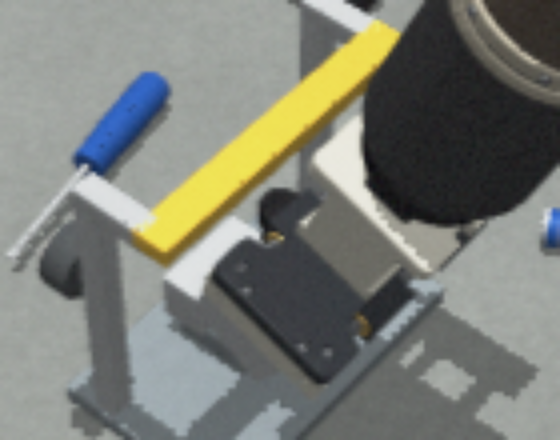

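In the side crop the gripper covers the tube, but 21 mm of travel at low force fits a free draw. I'll keep drawing.

Emit:
move_arm(deltas=[[[0,0,0,-0.0014,0,-0.006,0.015],[0,0,0,-0.0028,0,-0.012,0.015],[0,0,0,-0.0042,0,-0.018,0.015],[0,0,0,-0.0055,0,-0.024,0.015],[0,0,0,-0.0069,0,-0.03,0.015],[0,0,0,-0.0083,0,-0.036,0.015],[0,0,0,-0.0106,0,-0.046,0.015],[0,0,0,-0.013,0,-0.056,0.015],[0,0,0,-0.0162,0,-0.07,0.015],[0,0,0,-0.018,0,-0.078,0.015],[0,0,0,-0.018,0,-0.078,0.015]]])

```text
t: 6.93
eef_pos: [0.5494, 0.0665, 0.1649]
ee_rot: [-3.141, -0.382, -0.24]
force: [-1.0, -0.6, -0.2]
width: 0.0236
```

```bash
python3 e.py .09;  python3 -c "
from h import *
f,c=grab('wrist','w4.png')"
```

```text
6.9333 [0.54940603 0.06649073 0.16491653] [ 0.619  0.02  -0.85   0.6   -0.522  0.213] [-1.  -0.6 -0.2] 0.023623211816059874
0.09 (array([-0.02,  0.12, -0.06]), array([ 0.0015, -0.0002,  0.002 ]))
axis in tool [-2.24951054e-01  1.86409793e-17 -9.74370065e-01]
```

View pics/w4.png

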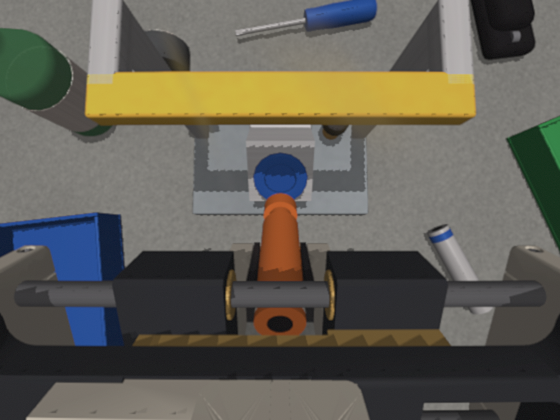

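The tube is fully out in the grip: its lower end is at (280,200) with the blue ring empty and up at (280,177). I'll plan the green bin drop and the steel pick together.

```bash
cat > p.py <<'E'
from kin import *
def rot(yaw,lean): return R.from_euler('xyz',[np.pi,-np.radians(lean),np.radians(yaw)])
G=np.array([.5183,-.3042,0])
if __name__=="__main__":
    for lean in(22,12,0):
      for yaw in(8.8,-10,-30):
        for z in(.06,.19): print(lean,yaw,z,[x.round(2).tolist() for x in ik(G+[0,0,z],rot(yaw,lean),15)])
    for yaw in(12.1,192.1-360): print("steel",yaw,[x.round(2).tolist() for x in ik([.4696,-.1262,.004],rot(yaw,0),15)])
    for yaw in(-7,173): print("blue",yaw,[x.round(2).tolist() for x in ik([.536,.3144,.03],rot(yaw,0),15)])
    print(goal(G+[0,0,.17],rot(8.8,22)))
E
python3 p.py
```

```text
22 8.8 0.06 [[-0.34, 0.29, -0.45, -0.37, -0.52, 2.36]]
22 8.8 0.19 [[-0.33, 0.12, -0.35, -0.25, -0.77, 2.21]]
22 -10 0.06 [[-0.22, 0.25, -0.65, -0.06, -0.29, 1.66]]
22 -10 0.19 [[-0.22, 0.07, -0.5, -0.03, -0.61, 1.63]]
22 -30 0.06 []
22 -30 0.19 [[-0.12, 0.05, -0.65, 0.3, -0.53, 0.94]]
12 8.8 0.06 [[-0.26, 0.32, -0.44, -0.15, -0.62, 2.1]]
12 8.8 0.19 [[-0.26, 0.18, -0.3, -0.11, -0.9, 2.05]]
12 -10 0.06 [[-0.21, 0.3, -0.52, -0.01, -0.53, 1.62]]
12 -10 0.19 [[-0.21, 0.15, -0.37, -0.01, -0.84, 1.61]]
12 -30 0.06 [[-0.16, 0.3, -0.61, 0.16, -0.48, 1.07]]
12 -30 0.19 [[-0.16, 0.14, -0.43, 0.1, -0.81, 1.14]]
0 8.8 0.06 [[-0.21, 0.39, -0.36, -0.0, -0.82, 1.93]]
0 8.8 0.19 [[-0.21, 0.26, -0.21, -0.0, -1.1, 1.93]]
0 -10 0.06 [[-0.21, 0.39, -0.36, -0.0, -0.82, 1.6]]
0 -10 0.19 [[-0.21, 0.26, -0.21, -0.0, -1.1, 1.6]]
0 -30 0.06 [[-0.21, 0.39, -0.36, -0.0, -0.82, 1.25]]
0 -30 0.19 [[-0.21, 0.26, -0.21, -0.0, -1.1, 1.25]]
steel 12.1 [[0.14, 0.32, -0.66, -0.0, -0.58, 1.64]]
steel -167.9 [[0.14, 0.32, -0.66, 0.0, -0.58, -1.5]]
blue -7 [[0.84, 0.46, -0.34, -0.0, -0.78, 0.6]]
blue 173 [[0.84, 0.46, -0.34, 0.0, -0.78, -2.54]]
(array([  8.4 ,   0.13, -20.92]), array([0.0557, 0.3675, 0.0159]))
```

Emit:
move_arm(deltas=[[[0,0,0,-0.01,0.005,-0.02,0.015],[8.4,0.1,-20.9,0.05,0.367,0.002,0.015],[8.4,0.1,-20.9,0.05,0.367,0.002,0.015],[8.4,0.1,-20.9,0.05,0.367,0.002,0.015],[8.4,0.1,-20.9,0.05,0.367,0.002,0.015],[8.4,0.1,-20.9,0.05,0.367,0.002,0.015],[8.4,0.1,-20.9,0.05,0.367,0.002,0.015],[8.4,0.1,-20.9,0.05,0.367,0.002,0.015],[8.4,0.1,-20.9,0.05,0.367,0.002,0.015],[8.4,0.1,-20.9,0.05,0.367,0.002,0.015],[8.4,0.1,-20.9,0.05,0.367,0.002,0.015],[8.4,0.1,-20.9,0.05,0.367,0.002,0.015]]])

```text
t: 7.98
eef_pos: [0.5096, -0.2717, 0.1796]
ee_rot: [3.141, -0.382, 0.152]
force: [1.8, 0.8, -0.9]
width: 0.0235
```

```bash
cat > m.py <<'E'
from p import *
s=monitor.get_state();print(s['t'],s['eef_pos'],s['ee_rot'],s['width'],s['force'].round(1))
E
python3 -c "
from m import *
for z in(.17,.1,.06): print(z,goal(G+[0,0,z],rot(8.8,22)))
f,c=grab('wrist','w5.png'); print(proj(c,G+[[0,0,.045]]))"
```

```text
7.9833 [ 0.50958798 -0.27173008  0.17955292] [ 3.14070658 -0.38169385  0.15214655] 0.02353299301675212 [ 1.8  0.8 -0.9]
0.17 (array([ 0.08,  0.13, -0.08]), array([-0.0001,  0.0334,  0.0103]))
0.1 (array([ 0.08,  0.13, -0.08]), array([-0.0262,  0.0333,  0.0752]))
0.06 (array([ 0.08,  0.13, -0.08]), array([-0.0411,  0.0333,  0.1124]))
[[312.16381707 241.23194509]]
```

View pics/w5.png

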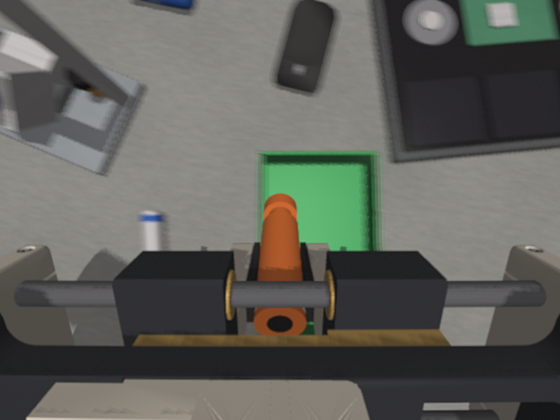

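The bin spans columns 260 to 380, in line with the estimate, and the tube is held. I'll lower it in, release and retreat.

Emit:
move_arm(deltas=[[[0,0,0,0,0.033,0.01,0.015],[0,0,0,-0.01,0.033,0.035,0.015],[0,0,0,-0.02,0.033,0.06,0.015],[0,0,0,-0.03,0.033,0.085,0.015],[0,0,0,-0.038,0.033,0.105,0.015],[0,0,0,-0.041,0.033,0.112,0.015],[0,0,0,-0.041,0.033,0.112,0.015],[0,0,0,-0.041,0.033,0.112,0.06],[0,0,0,-0.041,0.033,0.112,0.06],[0,0,0,-0.041,0.033,0.112,0.06],[0,0,0,-0.041,0.033,0.112,0.06]]])

```text
t: 8.95
eef_pos: [0.5197, -0.3016, 0.0627]
ee_rot: [3.139, -0.384, 0.153]
force: [-0.1, -0.3, 0.4]
width: 0.0447
```

```bash
python3 -c "
from m import *
print(goal(G+[0,0,.17],rot(8.8,0)), goal([.4696,-.1262,.17],rot(12.1,0)))"
```

```text
8.95 [ 0.51968145 -0.30159658  0.0626635 ] [ 3.13941971 -0.38425476  0.15326608] 0.04470665296555322 [-0.1 -0.3  0.4]
(array([  0.13, -22.02,  -0.04]), array([ 0.0386,  0.0026, -0.1002])) (array([  0.76, -22.01,  -3.3 ]), array([ 0.0192, -0.1808, -0.1084]))
```

Emit:
move_arm(deltas=[[[0,0,0,0,0,0,0.06],[0,0,0,0.008,0,-0.02,0.06],[0,0,0,0.02,0,-0.05,0.06],[0,0,0,0.041,0,-0.1,0.06],[0.8,-22,-3.3,0.019,-0.181,-0.108,0.06],[0.8,-22,-3.3,0.019,-0.181,-0.108,0.06],[0.8,-22,-3.3,0.019,-0.181,-0.108,0.06],[0.8,-22,-3.3,0.019,-0.181,-0.108,0.06],[0.8,-22,-3.3,0.019,-0.181,-0.108,0.06],[0.8,-22,-3.3,0.019,-0.181,-0.108,0.06],[0.8,-22,-3.3,0.019,-0.181,-0.108,0.06],[0.8,-22,-3.3,0.019,-0.181,-0.108,0.06]]])

```text
t: 9.95
eef_pos: [0.4693, -0.1259, 0.1687]
ee_rot: [-3.14, 0.001, 0.212]
force: [1.4, -0.5, 0.5]
width: 0.0601
```

```bash
python3 -c "
from m import *
f,c=grab('wrist','w6.png'); t,_=grab('top','t6.png')
print(proj(c,[[.5163,-.1147,.012],[.4229,-.1348,.012],[.4696,-.1252,.012]]),goal([.4696,-.1262,.004],rot(12.1,0)))
a=cv2.resize(f,None,fx=.8,fy=.8)[:336]; b=cv2.resize(t[195:300,340:430],None,fx=3,fy=3)[:336]
cv2.imwrite('pics/c6.png',np.hstack([np.vstack([a,np.zeros((0,448,3),np.uint8)])[:315],b[:315]]))"
```

```text
9.95 [ 0.46929289 -0.12586812  0.16868311] [-3.13957839e+00  8.75241731e-04  2.11596905e-01] 0.06006940061417876 [ 1.4 -0.5  0.5]
[[280.14110665 147.74649319]
 [280.09238137 231.08521215]
 [280.51068668 191.32459954]] (array([-0.12,  0.1 , -0.07]), array([8.000e-04, 1.000e-04, 1.643e-01]))
```

View pics/c6.png

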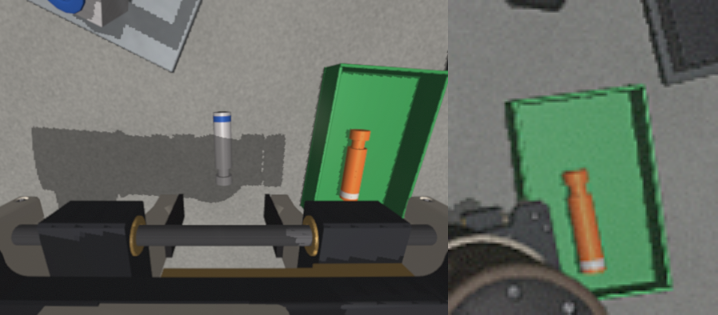

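The orange tube lies in the green bin in both views. The steel tube in the wrist view runs from (277,139) to (280,233) at full scale, within 5 mm and 2° of the estimate. I'll descend with that correction and grasp.

Emit:
move_arm(deltas=[[[0,0,-1.8,0.004,-0.001,0.035,0.06],[0,0,-1.8,0.005,-0.001,0.07,0.06],[0,0,-1.8,0.005,-0.001,0.105,0.06],[0,0,-1.8,0.005,-0.001,0.135,0.06],[0,0,-1.8,0.005,-0.001,0.155,0.06],[0,0,-1.8,0.005,-0.001,0.163,0.06],[0,0,-1.8,0.005,-0.001,0.163,0.06],[0,0,-1.8,0.005,-0.001,0.163,0.015],[0,0,-1.8,0.005,-0.001,0.163,0.015],[0,0,-1.8,0.005,-0.001,0.163,0.015],[0,0,-1.8,0.005,-0.001,0.163,0.015],[0,0,-1.8,0.005,-0.001,0.163,0.015]]], force=35)

```text
t: 11.05
eef_pos: [0.474, -0.1234, 0.0062]
ee_rot: [-3.14, -0.0, 0.242]
force: [0.3, -0.2, 0.1]
width: 0.0323
```

Emit:
move_arm(deltas=[[[0,0,0,0,0,0,0.015],[0,0,0,0,0,-0.01,0.015],[0,0,0,0,0,-0.04,0.015],[0,0,0,0,0,-0.08,0.015],[0,0,0,0,0,-0.12,0.015],[0,0,0,0,0,-0.15,0.015]]])

```text
t: 11.55
eef_pos: [0.474, -0.1238, 0.1584]
ee_rot: [-3.14, -0.0, 0.243]
force: [0.9, 0.2, -3.0]
width: 0.0233
```

```bash
python3 -c "
from m import *
B=np.array([.536,.3144,0])
for z in(.16,.03): print(goal(B+[0,0,z],rot(-7,0)))"
```

```text
11.55 [ 0.47395243 -0.12380891  0.15837538] [-3.13990535e+00 -9.20026390e-06  2.42856848e-01] 0.023282222922656623 [ 0.9  0.2 -3. ]
(array([-1.000e-01,  2.000e-02,  2.091e+01]), array([ 0.1656, -0.4104, -0.0009]))
(array([-1.000e-01,  2.000e-02,  2.091e+01]), array([ 0.1656, -0.4102,  0.1291]))
```

Emit:
move_arm(deltas=[[[0,0,10,0.09,-0.36,-0.03,0.015],[0,0,10,0.09,-0.36,-0.03,0.015],[0,0,15,0.09,-0.36,-0.03,0.015],[0,0,20.9,0.09,-0.36,-0.03,0.015],[0,0,20.9,0.09,-0.36,-0.03,0.015],[0,0,20.9,0.09,-0.36,-0.03,0.015],[0,0,20.9,0.09,-0.36,-0.03,0.015],[0,0,20.9,0.166,-0.41,0,0.015],[0,0,20.9,0.166,-0.41,0,0.015],[0,0,20.9,0.166,-0.41,0,0.015],[0,0,20.9,0.166,-0.41,0,0.015],[0,0,20.9,0.166,-0.41,0,0.015]]])

```text
t: 12.55
eef_pos: [0.5379, 0.3196, 0.1533]
ee_rot: [-3.141, 0.003, -0.119]
force: [1.3, 0.0, -2.7]
width: 0.0232
```

```bash
python3 -c "
from m import *
B=np.array([.536,.3144,0])
for z in(.16,.03): print(goal(B+[0,0,z],rot(-7,0)))"
```

```text
12.55 [0.53787434 0.31964948 0.15330905] [-3.14080598e+00  2.91909199e-03 -1.19321800e-01] 0.023152849478497047 [ 1.3  0.  -2.7]
(array([-0.04,  0.17,  0.16]), array([-0.0013,  0.0054, -0.0067]))
(array([-0.04,  0.17,  0.16]), array([-0.0009,  0.0055,  0.1233]))
```

Emit:
move_arm(deltas=[[[0,0,0,-0.001,0.0055,0.03,0.015],[0,0,0,-0.001,0.0055,0.065,0.015],[0,0,0,-0.001,0.0055,0.095,0.015],[0,0,0,-0.001,0.0055,0.118,0.015],[0,0,0,-0.001,0.0055,0.128,0.015],[0,0,0,-0.001,0.0055,0.128,0.015],[0,0,0,-0.001,0.0055,0.128,0.05],[0,0,0,-0.001,0.0055,0.128,0.05],[0,0,0,-0.001,0.0055,0.128,0.05],[0,0,0,-0.001,0.0055,0.128,0.05],[0,0,0,-0.001,0.0055,0.128,0.05]]])

```text
t: 13.47
eef_pos: [0.535, 0.3095, 0.0292]
ee_rot: [-3.138, 0.001, -0.122]
force: [0.0, 0.7, -0.5]
width: 0.0485
```

Emit:
move_arm(deltas=[[[0,0,0,0,0,-0.015,0.05],[0,0,0,0,0,-0.05,0.05],[0,0,0,0,0,-0.09,0.05],[0,0,0,0,0,-0.13,0.05],[0,0,0,-0.04,0,-0.16,0.05],[0,0,0,-0.08,0,-0.16,0.05],[0,0,0,-0.1,0,-0.16,0.05],[0,0,0,-0.1,0,-0.16,0.05],[0,0,0,-0.1,0,-0.16,0.05],[0,0,0,-0.1,0,-0.16,0.05]]])

```text
t: 14.3
eef_pos: [0.4359, 0.3212, 0.1888]
ee_rot: [-3.139, 0.002, -0.122]
force: [0.0, 0.0, -0.2]
width: 0.0499
```

```bash
python3 -c "
from m import *
f,c=grab('wrist','w7.png'); t,ct=grab('top','t7.png')
print(proj(c,[[.536,.3144,.016]]))
cv2.imwrite('pics/c7.png',np.vstack([np.hstack([cv2.resize(f,(400,300)),cv2.resize(t,(400,300))]),np.hstack([cv2.resize(t[140:290,140:340],(400,300)),cv2.resize(t[150:300,300:500],(400,300))])]))"
```

```text
14.3 [0.43586552 0.32122254 0.1887843 ] [-3.13902406e+00  1.82517012e-03 -1.21589496e-01] 0.049925684976299574 [ 0.   0.  -0.2]
[[276.13960855  96.22975278]]
```

View pics/c7.png

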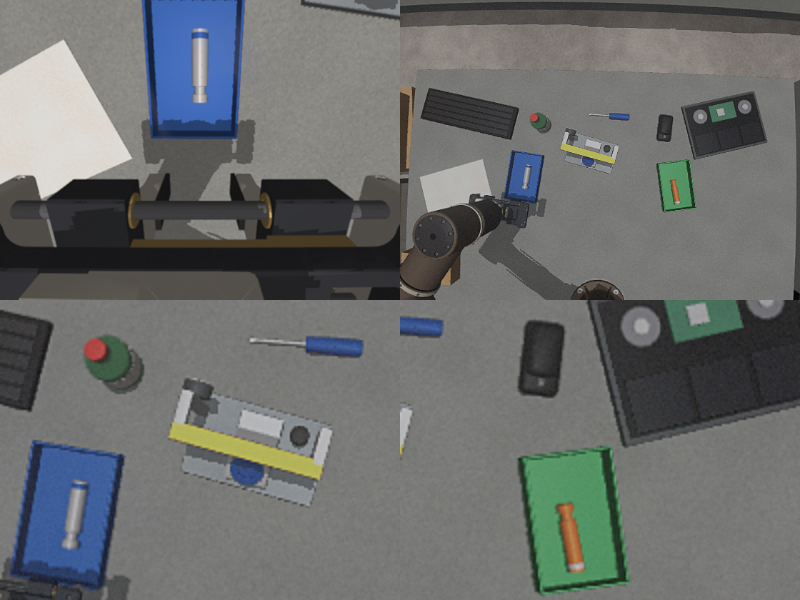

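The steel tube lies near the middle of the blue bin and the orange tube in the green bin. The bottle, mouse and screwdriver are in place, the ring is free and the gripper is clear. I'll hand the job in.

```bash
python3 -c "
from h import *
c=load('t7.png'); u=[300+569/2,150+(537-300)/2]; o=onz(c,[u],.016)[0]-[.5183,-.3042,0]; a=np.radians(8.8); print('orange in bin',o[0]*np.cos(a)+o[1]*np.sin(a),-o[0]*np.sin(a)+o[1]*np.cos(a))
arm.job_done()"
```

```text
orange in bin -0.11429313030846884 -0.6225105993527744
the job is handed in; nothing more can be done
```

Both tubes are in their bins and the job is handed in, at about 14.4 s of the 56 s allowed. No verdict was reported.

- **Orange tube:** The ring was pressed until the force reached 18.5 N, above the 9 N spring maximum, so it had bottomed. I gripped the tube with the ring held down, drew it about 100 mm along the lean, and released it in the green bin.
- **Steel tube:** I picked it up off the bench and laid it near the middle of the blue bin.
- **Tilt:** The exact 35° tool lean was out of the arm's reach (joint 3 at its limit). I pressed and drew with the tool tilted 13° off the tube's axis in the plane of the lean.

**Last checks**
- The final wrist and top pictures show both tubes lying inside their bins. The bottle, mouse and screwdriver look unmoved.
- After the draw, the wrist picture showed the ring back up. I did not measure its position.
- The gripper is open at 50 mm, clear of everything, and the force reading is about 0 N.

**One check disagreed:** A number I printed with the hand-in put the orange tube far outside the green bin. It came from a mistake in my picture coordinates: I left out the 400-pixel offset of the panel. Redone by hand, the tube's centre is at about pixel (384, 268). That is roughly 25 mm from the bin's middle, inside the limits and in agreement with the pictures.

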